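# Let the orange into the fruit hopper

## Task

At the self-service water corner, let the waiting orange into the fruit hopper: with the fingertips press the blue lever of the orange's bin all the way down, so that its lid lifts and the orange rolls in, and then ease the lever up again until the lid is shut, without letting the lid drop or slam. Work by the lever only: do not touch the lids or the fruit, leave the green apple waiting in its chute, and do not disturb the things standing around.

Things in the scene. Friction and masses are not known exactly. Their poses are not given: they have to be found in the camera images.
- hopper: twin fruit hopper, a wooden box 150 (x) by 320 (y) by 198 mm high, fixed: two bins side by side (left at its +y, right at -y, centres at y = +-77.5 mm), each with a white lid, a steel chute at the back (+x) and a lever with a blue pad at the front (-x, facing the robot). Origin at the centre of the underside. Keep a gripper's wide side along its y when pressing.
- pad_left (a point): centre of the top of the blue pad (46 by 50 mm, 12 thick) of the left lever, on the hopper's +y half, at hopper x -207 mm, 143 mm above the table when up. It swings about a pivot at hopper x -87, height 135 mm, axis along hopper y: fully pressed it is about 50 mm lower, 8 mm nearer the hopper, tilted 24 degrees (down towards the robot). From 60 mm behind it the linkage rises to 205 mm.
- lever_left (a joint): left lever: 0 = up (rest), grows as the pad is pressed down, 0.42 rad = fully down on its stop. About 3 to 10 N of downward push on the pad are needed; the weight of the lid brings it up again when let go.
- lid_hinge_left (a joint): left lid, hinged at the hopper's front top edge, linked to the left lever by a push rod: 0 = shut, 0.88 rad = fully up, lever fully down. It does not stay open: let go, it falls and slams at about 3 rad/s. Eased means it always closes slower than 2 rad/s: let the pad come up steadily over 2 s or more, all the way, and do not slip off.
- lid_left: the white left lid itself, 140 by 139 mm, 8 mm thick, with a skirt at its far edge that holds back the fruit in the left chute; origin on the hinge. Not to be touched: it is moved only through the lever.
- pad_right (a point): centre of the top of the blue pad (46 by 50 mm, 12 thick) of the right lever, on the hopper's -y half, at hopper x -207 mm, 143 mm above the table when up. It swings about a pivot at hopper x -87, height 135 mm, axis along hopper y: fully pressed it is about 50 mm lower, 8 mm nearer the hopper, tilted 24 degrees (down towards the robot). From 60 mm behind it the linkage rises to 205 mm.
- lever_right (a joint): right lever: 0 = up (rest), grows as the pad is pressed down, 0.42 rad = fully down on its stop. About 3 to 10 N of downward push on the pad are needed; the weight of the lid brings it up again when let go.
- lid_hinge_right (a joint): right lid, hinged at the hopper's front top edge, linked to the right lever by a push rod: 0 = shut, 0.88 rad = fully up, lever fully down. It does not stay open: let go, it falls and slams at about 3 rad/s. Eased means it always closes slower than 2 rad/s: let the pad come up steadily over 2 s or more, all the way, and do not slip off.
- lid_right: the white right lid itself, 140 by 139 mm, 8 mm thick, with a skirt at its far edge that holds back the fruit in the right chute; origin on the hinge. Not to be touched: it is moved only through the lever.
- orange: orange ball-shaped fruit, 64 mm across, origin at its centre, waiting at the back of the hopper in one of the two sloping chutes (which one varies), leaning against that chute's closed lid; it rolls into the bin below by itself once that lid is well up (within about 1 s).
- apple: green ball-shaped apple, 64 mm across, origin at its centre, waiting at the back of the hopper in one of the two sloping chutes (which one varies), leaning against that chute's closed lid; it rolls into the bin below by itself once that lid is well up. It must stay in its chute.
- tumbler_a: upside-down clear ribbed glass tumbler, 74 mm wide, 110 mm tall; origin at the centre of its underside. Bystander.
- tumbler_b: upside-down clear ribbed glass tumbler, 74 mm wide, 110 mm tall; origin at the centre of its underside. Bystander.
- coasters: stack of round cork coasters, 92 mm across, 30 mm tall; origin at the centre of its underside. Bystander, on the table between the two levers.
- teaspoon: steel teaspoon 140 mm long, lying flat. Bystander.
- sugar_jar: glass sugar jar with a steel cap, 70 mm across, 100 mm tall; origin at the centre of its underside. Bystander.
Not all that is in view belongs to the job. There is more than one size of the apple; the job needs the larger. Several things have the shape of the orange; the one meant has the colours described above.

How it is judged:
By the outcome, as a careful person would: the job done as asked, in the order asked, and still so for the second after the job is handed in, with the robot touching nothing.
It also fails if it takes over 48 s, if anything falls off the work surface, if the arm or the gripper's body presses on something with over 40 N, if the wrist force passes 120 N, or if a joint passes its speed limit or range.

## Robot

A 6-joint arm with a two-finger parallel gripper is mounted at the origin on the work surface. World frame = base frame: x ahead of the robot, y to its left, z up, the work surface at z = 0. Lengths are in m, angles in rad, forces in N, time in s.
With the tool pointing down it reaches from about 0.35 to 0.975 m from the base axis. Payload 4.9 kg.
Tool frame: the origin (TCP) lies at the very end of the fingers, on their centre line; the grasp point (between the pads) lies 19 mm behind it (grasp_offset is the distance from the TCP to the grasp point, in m); x points along the fingers, y is the direction in which the jaws open and shut, and the axes are right-handed (so a half turn about x gives the same grasp; the last joint's range is limited). The gripper opens to 85 mm and grips with 20 to 120 N. Pads are 22 mm wide; open, the fingers measure 114 mm over their backs; the gripper's body (76 mm by 85 mm) begins 54 mm behind the grasp point. The pads swing forward as they close: fully open they stand 13 mm farther back than shut.
Start: joints at [-1.298, 0.053, 1.613, -0, 1.476, -0.119], TCP at [0.239, -0.578, 0.231] pointing down, gripper open.
Joint ranges: [-3.01, 3.01], [-1.01, 2.22], [0.06, 2.58], [-1.02, 4.17], [0.09, 2.62], [-3.14, 3.14]. Speed limits (rad/s): [2.57, 2.57, 3.14, 3.14, 3.14, 3.14].

## Interface

Orientations are given as a rotation vector (axis times angle).
In Python, from station import get_obs, get_image, camera_model, finish_job, grasp_offset gives the robot as it stands.
- The arm moves only by the shell command python3 -m crank 'ROWS' [OPENING] [FORCE]. ROWS is JSON, a list that holds one entry, the list of rows, each a list of 4 numbers: the shift along the world's x, y, z in m, then the turn about the world's z in degrees. In form: [[[dx, dy, dz, turn], ...]]. A call has 1 to 5 rows; each row is the pose to reach, as a shift and turn from the pose commanded when the call began; what a row does not reach only later rows make up. A row lasts 1/12 s, in which the tool goes at most 41.7 mm and 7.16 degrees, less where a joint would pass 70% of its speed; a pose out of reach is approached as far as the arm can. A call with a gripper value outside its range is refused whole. OPENING is the opening, from 0 (shut) to 1 (fully open), set as the call begins (- or left out, the last holds). The fingers move at their own pace and stop on an object; FORCE is the grip in N (left out, the last holds). Time passes only in rows, so rows that repeat a pose let the fingers close. It gives the time, the measured TCP pose, the force and the opening at its end, in the units of the state.
- get_obs(): the state, without advancing time (a new reading comes with each control period).
- get_image(name): name is "side" or "top"; returns (picture, depth): 400x640x3 uint8, red, green, blue; 400x640 float32, m along the optical axis (not along the pixel's ray), 0 where there is no reading.
- camera_model(name): a dict with "fx", "fy", "cx", "cy" (pixels), "k1" (the pictures are not rectified: a ray, as slopes to the right and down, at radius r is drawn at 1 + k1 r^2 times it, then the intrinsics apply), "xyz" and "attitude" of the camera in the world. Camera axes: x right, y down, z forward; pixel columns grow to the right and rows downward; lengths in m; the calibration is good to about 2 mm. A picture is of the moment at which its call begins. camera_model takes no time and is no camera call.
- finish_job(): hands the job in, once; it reports no verdict.
The state is a dict: "t": time; "q": joint angles; "dq": joint speeds; "effort": joint torques, N m; "tool_pos": TCP position; "tool_rot": TCP orientation; "contact_force": force on the tool from outside, world axes, zero at the start; "wrist_torque": the same for the moment, N m; "opening": finger opening in m.
Only numpy, scipy, OpenCV 4.12 (cv2) and the standard library are available. Lean on these libraries where they do the work, as an engineer would, in place of code of your own. Each camera call takes 0.05 s, during which the arm holds its last target.

## Working session

There is one attempt and no reset: what is moved stays moved. The work goes in short steps, Python scripts to look and compute and a shell command to move; the robot and the scene stay as the last step left them, time stands still between calls to the robot, and variables do not carry over. Pictures are saved under pics/ and viewed, and the job is handed in when it is done.

```bash
ls; mkdir -p pics
python3 - <<'E'
from station import *
import cv2,numpy as np
o=get_obs();print(o)
for n in("side","top"):
    im,d=get_image(n);cv2.imwrite(f"pics/{n}0.png",im[:,:,::-1]);np.save(f"pics/{n}0.npy",d);print(n,camera_model(n))
E
```

```text
pics
{'t': 0.0, 'q': array([-1.29797395e+00,  5.33558027e-02,  1.61428543e+00, -3.07965457e-05,
        1.47603779e+00, -1.19000974e-01]), 'dq': array([ 9.90825941e-04, -1.79310365e-03, -6.19236314e-04, -1.26630893e-03,
       -1.05581104e-03,  4.94933843e-05]), 'effort': array([-5.83497786e-04, -3.93681085e+01, -3.70178425e+01, -1.57609684e-04,
        6.97144977e-03, -4.54505425e-05]), 'tool_pos': array([ 0.23849204, -0.57702546,  0.23006881]), 'tool_rot': array([ 2.00713459,  0.40049832, -2.0075252 ]), 'contact_force': array([0.1201396 , 0.63688802, 0.7403251 ]), 'wrist_torque': array([-0.09043318, -0.02274539, -0.00485464]), 'opening': 0.08539886012488873}
side {'fx': 419.30534309227454, 'fy': 419.30534309227454, 'cx': 323.2308290707553, 'cy': 196.365502517121, 'k1': -0.028924328272246794, 'xyz': array([0.39333004, 0.77263888, 0.65735013]), 'attitude': array([-0.32216588,  2.59821889, -1.46099702])}
top {'fx': 440.85242401402627, 'fy': 440.85242401402627, 'cx': 320.7535008451278, 'cy': 197.2330203578147, 'k1': 0.022514681206622738, 'xyz': array([ 0.49170271, -0.05221081,  1.08239154]), 'attitude': array([-2.18533717,  2.15232408, -0.12819527])}
```

View pics/side0.png

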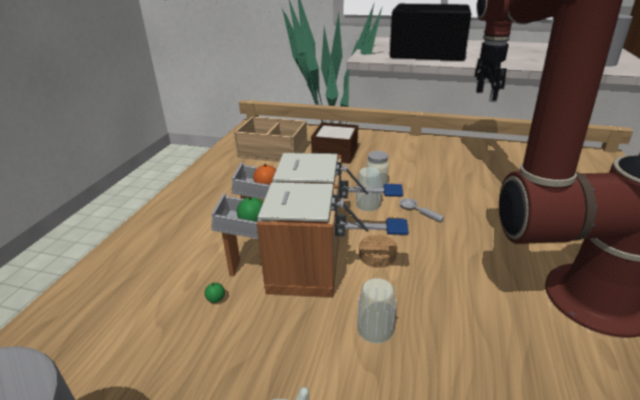

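View pics/top0.png

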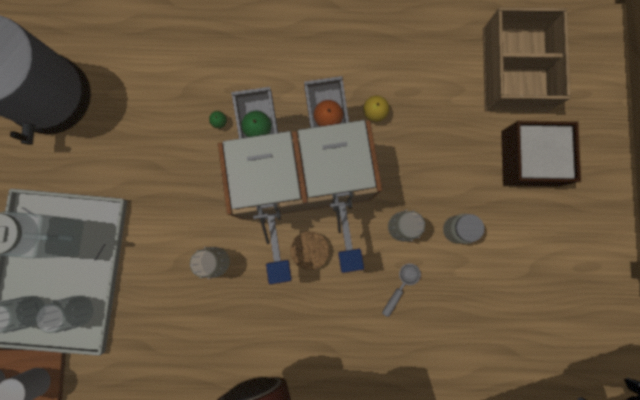

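The side view has the orange in the far chute at (265,175) and the large green apple in the near chute at (250,209). In the top view the candidates are:
- **Orange:** ball at (328,113), in the right (-y) chute.
- **Yellow:** ball at (376,108), on the table, so a decoy.
- **Green:** large apple at (256,123) in the left chute, and a small one at (218,119) on the table.

The right pad, at top (351,261), is therefore the one to press. I'll confirm this in a crop and measure it.

```bash
cat > h.py <<'E'
import numpy as np,cv2
from scipy.spatial.transform import Rotation as R
from station import camera_model
def pts(n,uv,d):
    c=camera_model(n);uv=np.atleast_2d(np.array(uv,float))
    K=np.array([[c['fx'],0,c['cx']],[0,c['fy'],c['cy']],[0,0,1]])
    s=cv2.undistortPoints(uv[:,None],K,np.array([c['k1'],0,0,0.]))[:,0]
    z=d[uv[:,1].astype(int),uv[:,0].astype(int)]
    p=np.c_[s*z[:,None],z]
    return p@R.from_rotvec(c['attitude']).as_matrix().T+c['xyz']
E
python3 - <<'E'
from h import *
np.set_printoptions(precision=4,suppress=True)
for n in("top","side"):
    im=cv2.imread(f"pics/{n}0.png");d=np.load(f"pics/{n}0.npy")
    hsv=cv2.cvtColor(im,cv2.COLOR_BGR2HSV)
    m=cv2.inRange(hsv,(105,120,40),(125,255,255))
    k,l,s,c=cv2.connectedComponentsWithStats(m)
    for i in range(1,k):
        if s[i,4]<80: continue
        v,u=np.nonzero(l==i);p=pts(n,np.c_[u,v],d);p=p[(p[:,2]>.11)&(p[:,2]<.17)]
        if len(p)<20: continue
        r=cv2.minAreaRect((p[:,:2]*1000).astype(np.float32))
        print(n,c[i],s[i],np.median(p,0),r)
    if n=="top":
        for nm,q in dict(orange=(328,113),apple=(256,123),yellow=(376,108),sm=(218,119),coast=(312,248),tA=(205,263),tB=(411,227),jar=(468,229),spoon=(410,273),spoon2=(390,310)).items(): print(nm,pts(n,q,d))
        # lids: white
        for q in [(226,145),(296,130),(302,128),(368,122),(232,208),(374,188),(300,200),(308,196)]: print(q,pts(n,q,d))
        cv2.imwrite("pics/c0.png",cv2.resize(im[70:330,180:500],None,fx=2.3,fy=2.3,interpolation=2))
E
```

```text
top [350.7756 260.0859] [340 250  23  21 361] [ 0.4629 -0.125   0.1428] ((462.7802429199219, -124.87361907958984), (38.12135314941406, 41.76425552368164), 9.801966667175293)
top [278.3456 271.5014] [268 262  22  20 353] [0.4369 0.0279 0.1428] ((436.8343811035156, 27.561199188232422), (37.6796989440918, 41.786556243896484), 9.42096996307373)
orange [[ 0.7658 -0.0714  0.1922]]
apple [[0.741  0.0765 0.1953]]
yellow [[ 0.8202 -0.1884  0.0613]]
sm [[0.7927 0.1908 0.0406]]
coast [[ 0.4863 -0.0412  0.0297]]
tA [[0.4511 0.1902 0.1089]]
tB [[ 0.5361 -0.2599  0.1083]]
jar [[ 0.5341 -0.3892  0.0974]]
spoon [[ 0.4297 -0.2792  0.0017]]
spoon2 [[ 0.3438 -0.2276  0.0187]]
(226, 145) [[0.6926 0.1352 0.2008]]
(296, 130) [[ 0.7801  0.0043 -0.0012]]
(302, 128) [[ 0.7858 -0.0107 -0.0024]]
(368, 122) [[ 0.749  -0.1548  0.189 ]]
(232, 208) [[0.5645 0.1186 0.1994]]
(374, 188) [[ 0.6116 -0.1683  0.1833]]
(300, 200) [[ 0.5844 -0.0166  0.1839]]
(308, 196) [[ 0.5911 -0.0332  0.1998]]
side [392.8488 189.5872] [384 184  18  12 172] [ 0.4636 -0.1165  0.1426] ((464.76153564453125, -120.74785614013672), (39.61665344238281, 47.475341796875), 11.273000717163086)
side [396.55   226.0071] [387 219  20  15 280] [0.4381 0.0344 0.1428] ((438.6658935546875, 30.569377899169922), (40.19001007080078, 47.280818939208984), 7.000002384185791)
```

View pics/c0.png

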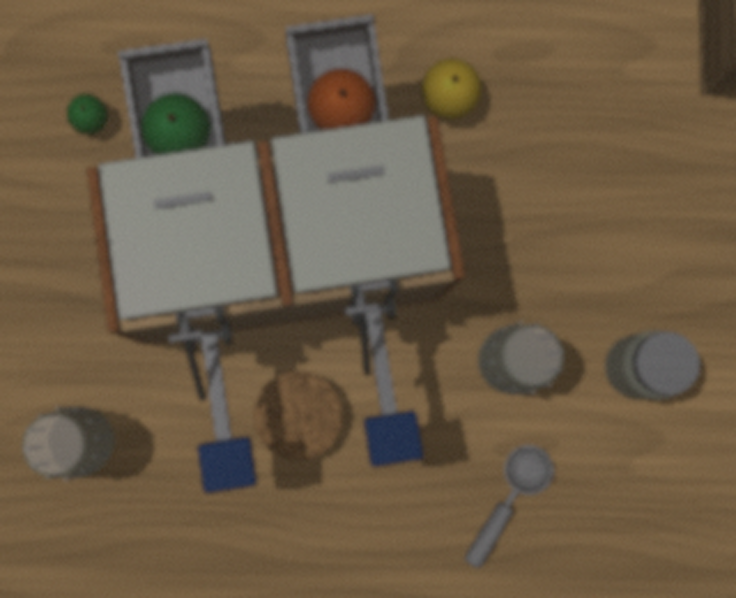

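The crop confirms the orange-coloured fruit is in the right-hand (-y) chute, so I press pad_right. It measures (0.463, -0.123, 0.143), and 0.143 is the expected height. The pads are 155 mm apart, which matches the hopper, and give a yaw of about 9.6°. Next I work out the tool turn and shift.

Run:
```python
from h import *
from station import get_obs
o=get_obs();M=R.from_rotvec(o['tool_rot']).as_matrix();print(M.round(3))
a=np.degrees(np.arctan2(M[1,1],M[0,1]));psi=np.degrees(np.arctan2(.0258,.1525))
print("tool y yaw",a,"hopper y yaw",90+psi,"turn",(90+psi-a+90)%180-90)
hx=np.array([np.cos(np.radians(psi)),np.sin(np.radians(psi))])
t=np.array([.4635,-.1225])-.003*hx
print(hx,t,t-o['tool_pos'][:2])
```

```text
[[-0.001  0.382 -0.924]
 [ 0.002 -0.924 -0.382]
 [-1.    -0.002 -0.   ]]
tool y yaw -67.55128606917701 hopper y yaw 99.60239451919078 turn -12.84631941163218
[0.98598907 0.16680995] [ 0.46054203 -0.12300043] [0.2220331  0.45409761]
```

```bash
python3 -m crank '[[[0.018,0.036,0,-2],[0.036,0.072,0,-4],[0.054,0.108,0,-6],[0.072,0.144,0,-8],[0.09,0.18,0,-10]]]' 0 && python3 -m crank '[[[0.018,0.036,0,-1],[0.036,0.072,0,-2],[0.054,0.108,0,-2.8],[0.072,0.144,0,-2.8],[0.09,0.18,0,-2.8]]]' && python3 -m crank '[[[0.018,0.036,0,0],[0.03,0.066,0,0],[0.0415,0.095,0,0],[0.0415,0.095,0,0],[0.0415,0.095,0,0]]]'
python3 - <<'E'
from h import *
from station import *
o=get_obs();print(o);M=R.from_rotvec(o['tool_rot']).as_matrix();print(M.round(3))
for n in("side","top"):
    im,d=get_image(n);cv2.imwrite(f"pics/{n}1.png",im[:,:,::-1])
E
```

```text
t: 0.52
tool_pos: [0.3289, -0.3957, 0.2306]
tool_rot: [2.108, 0.228, -2.109]
contact_force: [0.9, 0.0, 0.2]
opening: 0.0256
t: 0.93
tool_pos: [0.4189, -0.2156, 0.231]
tool_rot: [2.134, 0.18, -2.134]
contact_force: [-0.1, 0.4, -0.4]
opening: -0.0001
t: 1.35
tool_pos: [0.4602, -0.1213, 0.2308]
tool_rot: [2.131, 0.184, -2.133]
contact_force: [-0.5, 0.3, 0.5]
opening: -0.0001
{'t': 1.35, 'q': array([-4.14022691e-01, -3.16064630e-01,  1.94827490e+00, -2.93594220e-04,
        1.51016366e+00,  9.84938099e-01]), 'dq': array([-0.05021846, -0.00043385,  0.00040085, -0.00882899,  0.00031248,
       -0.00463873]), 'effort': array([ 1.27908837e+00, -2.38050199e+01, -3.73843253e+01,  1.18421526e-01,
        1.33319880e-02,  5.21618093e-02]), 'tool_pos': array([ 0.46021773, -0.12127163,  0.23082639]), 'tool_rot': array([ 2.13078657,  0.18374511, -2.13255414]), 'contact_force': array([-0.54110207,  0.33809162,  0.46581236]), 'wrist_torque': array([ 0.02648544,  0.00483264, -0.00897956]), 'opening': -7.888353682725888e-05}
[[-0.001  0.171 -0.985]
 [ 0.    -0.985 -0.171]
 [-1.    -0.     0.001]]
```

```bash
python3 -m crank '[[[0,0,-0.02,0],[0,0,-0.04,0],[0,0,-0.06,0],[0,0,-0.075,0],[0,0,-0.075,0]]]'
python3 - <<'E'
from h import *
from station import *
s=[]
for n,b in(("side",(120,280,300,460)),("top",(180,320,230,420))):
    im,d=get_image(n);c=im[b[0]:b[1],b[2]:b[3],::-1];s.append(cv2.resize(c,(390,390)))
cv2.imwrite("pics/c1.png",np.hstack(s))
E
```

```text
t: 1.87
tool_pos: [0.4574, -0.123, 0.1522]
tool_rot: [2.129, 0.181, -2.143]
contact_force: [-0.3, 0.4, -0.2]
opening: -0.0004
```

View pics/c1.png

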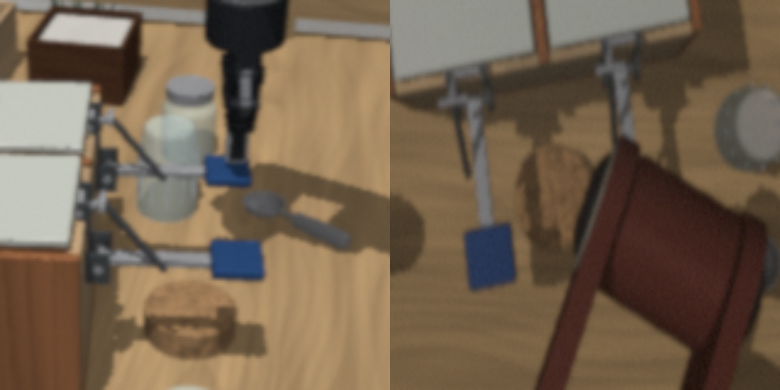

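The side crop shows the shut fingertips at about (237,160), just above the far (right) pad, which spans 205–250. Nothing else is in the way, so I press gently.

```bash
python3 -m crank '[[[0.001,0,-0.004,0],[0.001,0,-0.008,0],[0.001,0,-0.012,0],[0.001,0,-0.015,0],[0.001,0,-0.018,0]]]' && python3 -m crank '[[[0,0,-0.003,0],[0.001,0,-0.006,0],[0.001,0,-0.009,0],[0.001,0,-0.012,0],[0.002,0,-0.015,0]]]' && python3 -c "
from station import *;import cv2,numpy as np
im,d=get_image('side');cv2.imwrite('pics/s2.png',cv2.resize(im[120:320,200:460,::-1],None,fx=3,fy=3,interpolation=2))"
```

```text
t: 2.38
tool_pos: [0.4615, -0.123, 0.1398]
tool_rot: [2.133, 0.179, -2.133]
contact_force: [-4.5, 0.4, 8.3]
opening: 0.0
t: 2.8
tool_pos: [0.4623, -0.1229, 0.1244]
tool_rot: [2.13, 0.18, -2.136]
contact_force: [-7.6, -0.3, 7.9]
opening: 0.0002
```

View pics/s2.png

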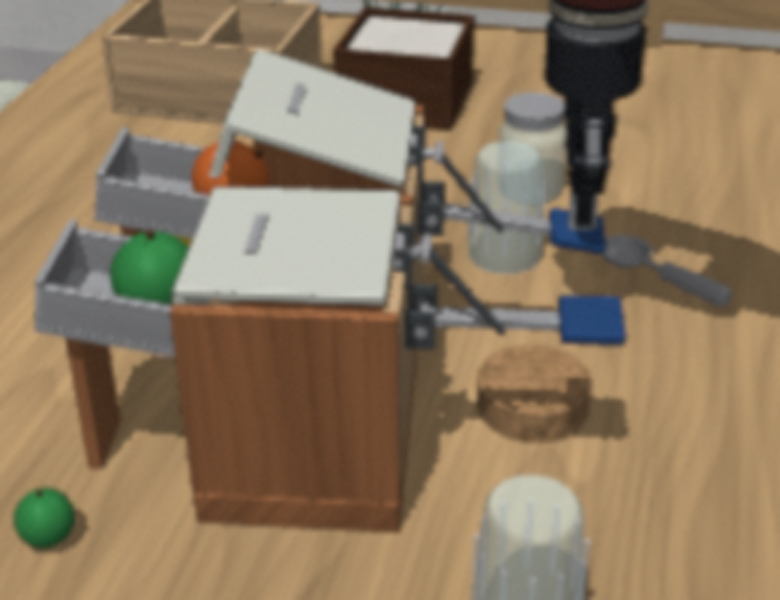

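The right lid is rising with the fingertips mid-pad, and the orange is still waiting. The left lid and apple haven't moved, so I keep pressing.

```bash
python3 -m crank '[[[0,0,-0.003,0],[0,0,-0.006,0],[0,0,-0.009,0],[0,0,-0.012,0],[0,0,-0.015,0]]]' && python3 -m crank '[[[0,0,-0.003,0],[0.001,0,-0.006,0],[0.001,0,-0.009,0],[0.002,0,-0.011,0],[0.002,0,-0.013,0]]]' && python3 -c "
from station import *;import cv2,numpy as np
im,d=get_image('side');cv2.imwrite('pics/s3.png',cv2.resize(im[120:320,200:460,::-1],None,fx=3,fy=3,interpolation=2))"
```

```text
t: 3.27
tool_pos: [0.4642, -0.1227, 0.11]
tool_rot: [2.136, 0.18, -2.131]
contact_force: [-0.1, 2.9, 7.7]
opening: -0.0
t: 3.68
tool_pos: [0.4671, -0.1225, 0.0972]
tool_rot: [2.138, 0.18, -2.129]
contact_force: [0.3, 2.7, 6.5]
opening: -0.0002
```

View pics/s3.png

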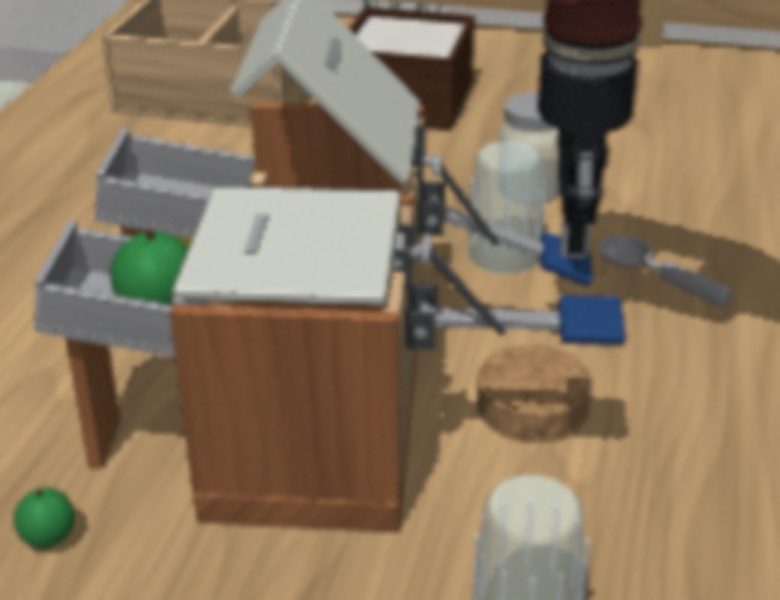

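The right lid is well up and the orange has rolled out of its chute. The apple is still in place. I press down to the stop, watching the force.

```bash
python3 -m crank '[[[0,0,-0.002,0],[0,0,-0.003,0],[0,0,-0.004,0],[0,0,-0.005,0],[0,0,-0.005,0]]]' && python3 -m crank '[[[0,0,-0.001,0],[0,0,-0.002,0],[0,0,-0.003,0],[0,0,-0.004,0],[0,0,-0.004,0]]]'
```

```text
t: 4.15
tool_pos: [0.4672, -0.1229, 0.0941]
tool_rot: [2.137, 0.18, -2.129]
contact_force: [-4.3, 3.4, 16.1]
opening: -0.0
t: 4.57
tool_pos: [0.4675, -0.123, 0.0936]
tool_rot: [2.135, 0.18, -2.13]
contact_force: [-15.2, 7.4, 35.5]
opening: 0.0003
```

The tip has stopped at z = 0.0936 and force has risen to 35 N, so the lever is on its stop. I back the push off a little, hold for the orange to settle, and check.

```bash
python3 -m crank '[[[0,0,0.001,0],[0,0,0.002,0],[0,0,0.003,0],[0,0,0.003,0],[0,0,0.003,0]]]' && python3 -m crank '[[[0,0,0,0],[0,0,0,0],[0,0,0,0],[0,0,0,0],[0,0,0,0]]]' && python3 -c "
from station import *;import cv2,numpy as np
im,d=get_image('side');a=cv2.resize(im[100:300,200:460,::-1],(390,300));
im,d=get_image('top');b=cv2.resize(im[60:300,190:430,::-1],(390,300));cv2.imwrite('pics/s4.png',np.hstack([a,b]))"
```

```text
t: 4.98
tool_pos: [0.4673, -0.123, 0.094]
tool_rot: [2.137, 0.179, -2.129]
contact_force: [-7.2, 4.5, 20.1]
opening: 0.0004
t: 5.4
tool_pos: [0.4673, -0.1229, 0.094]
tool_rot: [2.137, 0.18, -2.129]
contact_force: [-7.4, 3.5, 21.3]
opening: 0.0002
```

View pics/s4.png

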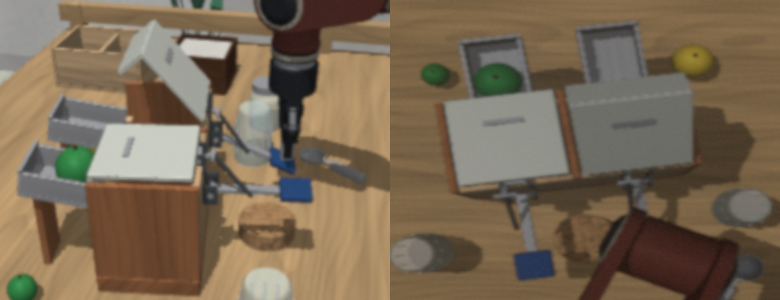

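The orange's chute is now empty in both views and the apple is still at top (498,80). I ease the lever up at about 18 mm/s.

```bash
python3 -m crank '[[[0,0,0.0015,0],[0,0,0.003,0],[0,0,0.0045,0],[-0.001,0,0.006,0],[-0.001,0,0.0075,0]]]' && python3 -m crank '[[[0,0,0.0015,0],[0,0,0.003,0],[-0.001,0,0.0045,0],[-0.001,0,0.006,0],[-0.001,0,0.0075,0]]]' && python3 -m crank '[[[0,0,0.0015,0],[0,0,0.003,0],[-0.001,0,0.0045,0],[-0.001,0,0.006,0],[-0.001,0,0.0075,0]]]' && python3 -m crank '[[[0,0,0.0015,0],[0,0,0.003,0],[-0.001,0,0.0045,0],[-0.001,0,0.006,0],[-0.001,0,0.0075,0]]]'; python3 -c "
from station import *;import cv2,numpy as np
im,d=get_image('side');cv2.imwrite('pics/s5.png',cv2.resize(im[120:320,200:460,::-1],None,fx=3,fy=3,interpolation=2))"
```

```text
t: 5.92
tool_pos: [0.465, -0.1231, 0.0979]
tool_rot: [2.135, 0.179, -2.131]
contact_force: [0.5, -0.4, 4.8]
opening: -0.0
t: 6.33
tool_pos: [0.4629, -0.1231, 0.1045]
tool_rot: [2.132, 0.179, -2.134]
contact_force: [-2.1, -2.3, 4.9]
opening: 0.0001
t: 6.75
tool_pos: [0.4615, -0.1229, 0.1117]
tool_rot: [2.131, 0.18, -2.135]
contact_force: [-3.4, -3.5, 6.0]
opening: -0.0002
t: 7.17
tool_pos: [0.4605, -0.1228, 0.1193]
tool_rot: [2.131, 0.18, -2.135]
contact_force: [-3.8, -4.4, 5.3]
opening: -0.0002
```

View pics/s5.png

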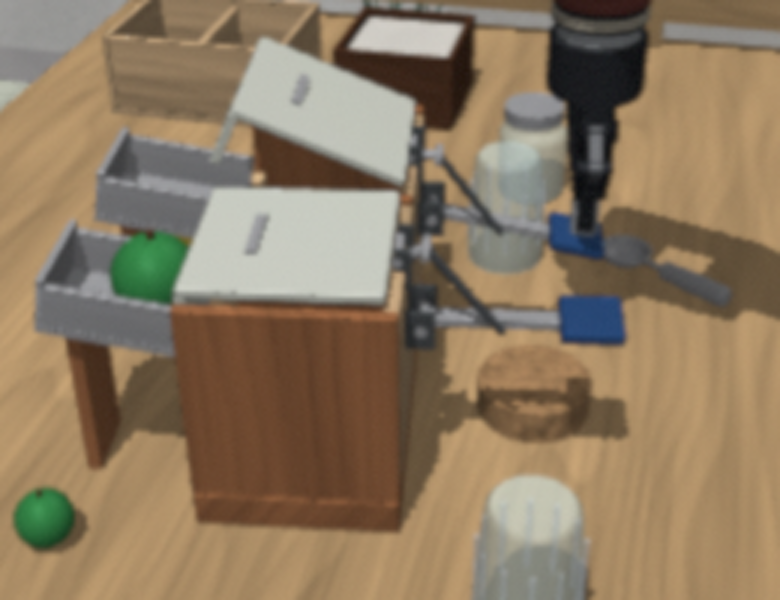

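The lid is about half-way down, following the lever, and the tip is still on the pad. I continue straight up.

```bash
python3 -m crank '[[[0,0,0.0015,0],[0,0,0.003,0],[0,0,0.0045,0],[0,0,0.006,0],[0,0,0.0075,0]]]' && python3 -m crank '[[[0,0,0.0015,0],[0,0,0.003,0],[0,0,0.0045,0],[0,0,0.006,0],[0,0,0.0075,0]]]' && python3 -m crank '[[[0,0,0.001,0],[0,0,0.002,0],[0,0,0.003,0],[0,0,0.004,0],[0,0,0.005,0]]]' && python3 -m crank '[[[0,0,0.001,0],[0,0,0.002,0],[0,0,0.003,0],[0,0,0.004,0],[0,0,0.005,0]]]' && python3 -m crank '[[[0,0,0.001,0],[0,0,0.002,0],[0,0,0.003,0],[0,0,0.004,0],[0,0,0.005,0]]]'
```

```text
t: 7.63
tool_pos: [0.4601, -0.1226, 0.1266]
tool_rot: [2.13, 0.181, -2.137]
contact_force: [-4.9, -3.9, 6.5]
opening: 0.0003
t: 8.05
tool_pos: [0.4601, -0.1225, 0.1342]
tool_rot: [2.131, 0.181, -2.137]
contact_force: [-6.1, -2.8, 5.7]
opening: 0.0001
t: 8.47
tool_pos: [0.4602, -0.1225, 0.1393]
tool_rot: [2.131, 0.181, -2.137]
contact_force: [-4.5, -3.1, 6.5]
opening: 0.0002
t: 8.88
tool_pos: [0.4607, -0.1216, 0.1434]
tool_rot: [2.134, 0.183, -2.135]
contact_force: [0.6, -0.4, -0.0]
opening: 0.0
t: 9.3
tool_pos: [0.4611, -0.1224, 0.1491]
tool_rot: [2.133, 0.181, -2.134]
contact_force: [-0.2, 0.8, 0.3]
opening: -0.0003
```

Contact force dropped to zero at z = 0.143, the rest height. I lift clear, back away and check.

```bash
python3 -m crank '[[[0,0,0.01,0],[0,0,0.03,0],[0,0,0.05,0],[0,0,0.07,0],[0,0,0.085,0]]]' && python3 -m crank '[[[-0.01,-0.03,0,0],[-0.02,-0.06,0,0],[-0.03,-0.1,0,0],[-0.04,-0.13,0,0],[-0.05,-0.16,0,0]]]' && python3 -m crank '[[[-0.01,-0.03,0,0],[-0.02,-0.06,0,0],[-0.03,-0.1,0,0],[-0.03,-0.1,0,0],[-0.03,-0.1,0,0]]]'
python3 - <<'E'
from h import *
from station import *
s,ds=get_image('side');a=cv2.resize(s[120:320,200:460,::-1],(390,300))
t,dt=get_image('top');b=cv2.resize(t[60:300,190:500,::-1],(390,300));cv2.imwrite('pics/s6.png',np.hstack([a,b]))
hsv=cv2.cvtColor(t,cv2.COLOR_RGB2HSV);l=cv2.connectedComponentsWithStats(cv2.inRange(hsv,(105,120,40),(125,255,255)))
for i in range(1,l[0]):
    if l[2][i,4]>80: print(l[3][i],pts('top',l[3][i],dt))
for q in [(262,165),(337,155),(325,135),(315,175),(256,123),(411,227),(468,229),(205,263),(312,248)]: print(q,pts('top',q,dt), pts('top',q,np.load('pics/top0.npy')))
E
```

```text
t: 9.72
tool_pos: [0.4617, -0.1228, 0.2372]
tool_rot: [2.136, 0.179, -2.13]
contact_force: [1.0, -0.0, 0.6]
opening: -0.0002
t: 10.13
tool_pos: [0.4106, -0.2843, 0.2354]
tool_rot: [2.134, 0.179, -2.132]
contact_force: [0.2, -0.6, 0.4]
opening: -0.0004
t: 10.55
tool_pos: [0.3805, -0.3841, 0.2348]
tool_rot: [2.136, 0.177, -2.135]
contact_force: [0.4, 0.3, 0.1]
opening: 0.0
[350.75418994 260.29888268] [[ 0.46232588 -0.12463889  0.14266444]]
[278.23098592 271.42816901] [[0.43695065 0.02780008 0.14193892]]
(262, 165) [[0.65329193 0.06147701 0.19728558]] [[0.65335925 0.06152438 0.19691682]]
(337, 155) [[ 0.67649374 -0.09079876  0.19741175]] [[ 0.67673227 -0.09084857  0.19626942]]
(325, 135) [[ 0.7173026  -0.06570312  0.19922887]] [[ 0.71693382 -0.06568106  0.20067255]]
(315, 175) [[ 0.63444347 -0.04656359  0.19761356]] [[ 0.63427641 -0.0465702   0.19864906]]
(256, 123) [[0.74109692 0.07658974 0.19504291]] [[0.74101867 0.07654933 0.19532129]]
(411, 227) [[ 0.53615719 -0.26023918  0.10647841]] [[ 0.536075   -0.25985455  0.10828279]]
(468, 229) [[ 0.49170271 -0.05221081  1.08239154]] [[ 0.53413624 -0.38922528  0.09742867]]
(205, 263) [[0.45111247 0.18993357 0.10987515]] [[0.45106994 0.19018728 0.10885617]]
(312, 248) [[ 0.48631585 -0.04121224  0.02987018]] [[ 0.48631487 -0.04121023  0.02967853]]
```

View pics/s6.png

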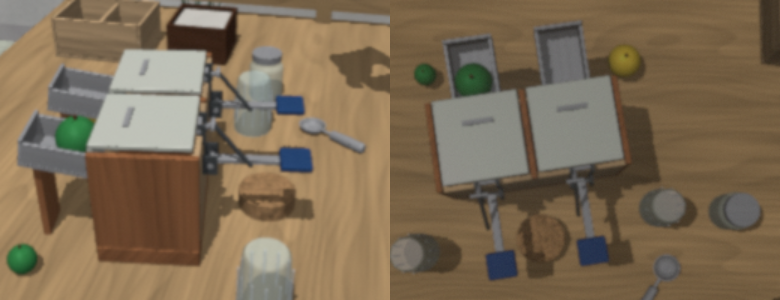

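Both lids are shut, the orange's chute is empty, and the apple is still waiting. The pads are back at their starting height and the bystanders haven't moved.

```bash
python3 -c "
from station import *
print(finish_job())"
```

```text
the job is handed in; nothing more can be done
None
```

I let the orange into the hopper and handed the job in. With the fingers shut, I pressed the right lever's pad down to its stop, where the push peaked at about 35 N. The orange rolled out of its chute, and I then eased the lever up over about 3.5 s with the tip on the pad until the force fell to zero at rest height. The job was done at about 10.6 s of the 48 s allowed.

- **Orange:** its chute is empty in both views. With the lid shut the orange can't be seen, so I infer that it is inside the bin.
- **Lids:** both are shut, and the right lid's height matches its starting height to within about 1.5 mm. I did not measure its closing speed. The steady rise of the pad works out to roughly 0.3 rad/s, well under the 2 rad/s limit.
- **Levers:** both pads are back up, at about 0.142–0.143 m.
- **Apple and bystanders:** the apple, both tumblers and the coasters are where they were, within about 2 mm. The sugar jar and teaspoon look unmoved in the pictures; the jar's depth point gave no reading in the last check, so I did not measure it again.

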